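# Line up the forming plugs on the change-over rail

## Task

Line up the four loose blue forming plugs on the rail in order of size for the next change-over: the smallest on the seat next to the red end block, then larger and larger, the largest on the seat farthest from it. Stand each plug upright in the middle of its own seat, let go of it, and do not let any plug fall over on the way.

Things in the scene. Friction and masses are not known exactly. Their poses are not given: they have to be found in the camera images.
- plug_s_mid (a point): the smallest of the four forming plugs: a loose upright solid cylinder of blue plastic, 30 mm diameter, 44 mm high, about 60 g, with straight sides, a thin white band near its foot and a small steel dot on its flat top. The point is its centre, half-way up (22 mm above its underside); z is up along its axis. At the start it stands on the work surface.
- plug_m_mid (a point): the second smallest of the four forming plugs: a loose upright solid cylinder of blue plastic, 39 mm diameter, 54 mm high, about 100 g, with straight sides, a thin white band near its foot and a small steel dot on its flat top. The point is its centre, half-way up (27 mm above its underside); z is up along its axis. At the start it stands on the work surface.
- plug_l_mid (a point): the second largest of the four forming plugs: a loose upright solid cylinder of blue plastic, 48 mm diameter, 64 mm high, about 170 g, with straight sides, a thin white band near its foot and a small steel dot on its flat top. The point is its centre, half-way up (32 mm above its underside); z is up along its axis. At the start it stands on the work surface.
- plug_xl_mid (a point): the largest of the four forming plugs: a loose upright solid cylinder of blue plastic, 57 mm diameter, 74 mm high, about 260 g, with straight sides, a thin white band near its foot and a small steel dot on its flat top. The point is its centre, half-way up (37 mm above its underside); z is up along its axis. At the start it stands on the work surface.
- seat_a_top (a point): one of four identical fixed round seats in a row on a low aluminium rail: a flat black disc, 72 mm diameter, with a white ring at its edge and a white dot at its centre; this one is first from the robot's left (the +y end of the row). The point is the centre of its flat upper face (no recess), 16 mm above the work surface; z up, the row runs along its y axis. Neighbouring seats are 90 to 110 mm apart. The rail is 10 mm thick, 90 mm wide and 520 mm long.
- seat_b_top (a point): one of four identical fixed round seats in a row on a low aluminium rail: a flat black disc, 72 mm diameter, with a white ring at its edge and a white dot at its centre; this one is second from the left. The point is the centre of its flat upper face (no recess), 16 mm above the work surface; z up, the row runs along its y axis. Neighbouring seats are 90 to 110 mm apart. The rail is 10 mm thick, 90 mm wide and 520 mm long.
- seat_c_top (a point): one of four identical fixed round seats in a row on a low aluminium rail: a flat black disc, 72 mm diameter, with a white ring at its edge and a white dot at its centre; this one is third from the left. The point is the centre of its flat upper face (no recess), 16 mm above the work surface; z up, the row runs along its y axis. Neighbouring seats are 90 to 110 mm apart. The rail is 10 mm thick, 90 mm wide and 520 mm long.
- seat_d_top (a point): one of four identical fixed round seats in a row on a low aluminium rail: a flat black disc, 72 mm diameter, with a white ring at its edge and a white dot at its centre; this one is last, at the robot's right (the -y end of the row). The point is the centre of its flat upper face (no recess), 16 mm above the work surface; z up, the row runs along its y axis. Neighbouring seats are 90 to 110 mm apart. The rail is 10 mm thick, 90 mm wide and 520 mm long.
- red_end_top (a point): the red end block of the rail: a fixed flat bar 84 mm across the rail, 30 mm along it and 10 mm high, next to the outermost seat at one end of the row, which may be either end (a grey block of the same size is at the other end). The point is the centre of its upper face, 20 mm above the work surface; z up.
Not all that is in view belongs to the job. What is shaped like the part that bears plug_s_mid but green is not meant.

How it is judged:
By the outcome, as a careful person would: the job done as asked, in the order asked, and still so for the second after the job is handed in, with the robot touching nothing.
It also fails if it takes over 115 s, if anything falls off the work surface, if the arm or the gripper's body presses on something with over 40 N, if the wrist force passes 120 N, or if a joint passes its speed limit or range.

## Robot

A 6-joint arm with a two-finger parallel gripper is mounted at the origin on the work surface. World frame = base frame: x ahead of the robot, y to its left, z up, the work surface at z = 0. Lengths are in m, angles in rad, forces in N, time in s.
With the tool pointing down it reaches from about 0.375 to 0.925 m from the base axis. Payload 5.7 kg.
Tool frame: the origin (TCP) lies on the centre line of the jaws, within the pads' length; the fingertips stand 19 mm ahead of it and the grasp point (between the pads) is the TCP; z points along the fingers, y is the line along which they close (so a half turn about z gives the same grasp; the last joint's range is limited). The gripper opens to 88 mm and grips with 3 to 60 N. Pads are 20 mm wide; open, the fingers measure 115 mm over their backs; the gripper's body (75 mm by 178 mm) begins 61 mm behind the grasp point.
Start: joints at [-1.362, 0.359, 1.51, -0, 1.272, -0.115], TCP at [0.191, -0.569, 0.242] pointing down, gripper open.
Joint ranges: [-2.97, 2.97], [-1.01, 2.36], [0.21, 2.38], [-0.96, 4.11], [0.2, 2.71], [-2.98, 2.98]. Speed limits (rad/s): [2.39, 2.39, 3.14, 3.14, 3.14, 3.14].

## Interface

Orientations are given as a unit quaternion [w, x, y, z].
In Python, from workcell import status, optics, ticket gives the robot as it stands.
- The arm moves only by the shell command python3 -m crank 'ROWS' [FORCE]. ROWS is JSON, a list of rows, each an object with "hand": the opening, from 0 (shut) to 1 (fully open); "slide": the shift along the tool's x, y, z in units of 15 cm (1.0 is 15 cm), a list of three; "roll": the turn about the tool's z in units of 45 degrees (1.0 is 45 degrees). A call has 1 to 20 rows; each row shifts and turns the commanded pose from where the row before left it, along the tool's axes as they then stand; what a row does not reach is not made up. A row lasts 1/8 s, in which the tool goes at most 62.5 mm and 10.7 degrees, less where a joint would pass 70% of its speed; a pose out of reach is approached as far as the arm can. A call with a number of a shift or a turn outside -1 to 1 is refused whole. A call with a gripper value outside its range is refused whole. The fingers move at their own pace and stop on an object; FORCE is the grip in N (left out, the last holds). Time passes only in rows, so rows that do not move let the fingers close. It gives the time, the measured TCP pose, the force, the opening and the grip force at its end, in the units of the state.
- status.get_obs(): the state, without advancing time (a new reading comes with each control period).
- optics.snapshot(name): name is "scene" or "top" or "wrist"; returns a dict with "img" (420x560x3 uint8, red, green, blue), "range_z" (420x560 float32, m along the optical axis (not along the pixel's ray), 0 where there is no reading), "K" (3x3 intrinsics, pixels), "R" (3x3) and "t" (3): a world point X has camera coordinates R X + t. Camera axes: x right, y down, z forward; pixel columns grow to the right and rows downward; lengths in m; the calibration is good to about 2 mm. The wrist camera is an equidistant fisheye: a pixel r from the principal point sees the ray r / f radians off the axis. A picture is of the moment at which its call begins.
- ticket.hand_in(): hands the job in; it is judged then, once.
The state is a dict: "t": time; "q": joint angles; "qd": joint speeds; "joint_torque": joint torques, N m; "ee_pos": TCP position; "tcp_rot": TCP orientation; "contact_force": force on the tool from outside, world axes, zero at the start; "moment": the same for the moment, N m; "gripper_width": finger opening in m; "finger_force": force on a finger pad.
Only numpy, scipy, OpenCV 4.12 (cv2) and the standard library are available. Lean on these libraries where they do the work, as an engineer would, in place of code of your own. Each camera call takes 0.05 s, during which the arm holds its last target. There are 200 camera calls.

## Working session

There is one attempt and no reset: what is moved stays moved. The work goes in short steps, Python scripts to look and compute and a shell command to move; the robot and the scene stay as the last step left them, time stands still between calls to the robot, and variables do not carry over. Pictures are saved under pics/ and viewed, at most 14 in all, crops included, and the job is handed in when it is done.

```bash
mkdir -p pics; ls
python3 - <<'E'
from workcell import status, optics
import cv2
o=status.get_obs();print(o)
for n in("top","scene"):
    s=optics.snapshot(n);cv2.imwrite(f"pics/{n}0.png",s["img"][:,:,::-1]);print(s["K"],s["R"],s["t"])
E
```

```text
pics
{'t': 0.0, 'q': array([-1.36208095e+00,  3.59492770e-01,  1.51138688e+00,  9.21612081e-06,
        1.27249653e+00, -1.15109162e-01]), 'qd': array([ 0.0007395 ,  0.00082184,  0.0007921 ,  0.00026763, -0.00087047,
       -0.00022749]), 'joint_torque': array([-1.51950884e-03, -5.15377986e+01, -2.70726192e+01,  6.72633480e-02,
        3.53183050e-02, -1.49588636e-04]), 'ee_pos': array([ 0.19077574, -0.56819703,  0.24083418]), 'tcp_rot': array([-8.90994196e-04,  9.86920646e-01,  1.61204355e-01, -3.73235993e-05]), 'contact_force': array([-0.12144941,  0.42439059, -0.05666972]), 'moment': array([-0.00200545, -0.06644301, -0.01945564]), 'finger_force': 0.0, 'gripper_width': 0.08767736389483835}
[[445.95946562   0.         282.08956774]
 [  0.         445.95946562 215.35006209]
 [  0.           0.           1.        ]] [[-0.00745048 -0.99919896 -0.03931831]
 [-0.98170017  0.01479088 -0.18985786]
 [ 0.19028733  0.03718426 -0.98102399]] [0.03326649 0.54766915 0.85236806]
[[444.40212843   0.         279.64733964]
 [  0.         444.40212843 205.82294496]
 [  0.           0.           1.        ]] [[ 0.41106261  0.91130091 -0.02362601]
 [ 0.50457215 -0.24903055 -0.8266745 ]
 [-0.75923283  0.32789395 -0.5621842 ]] [-0.23643765 -0.22455613  1.28572962]
```

View pics/top0.png

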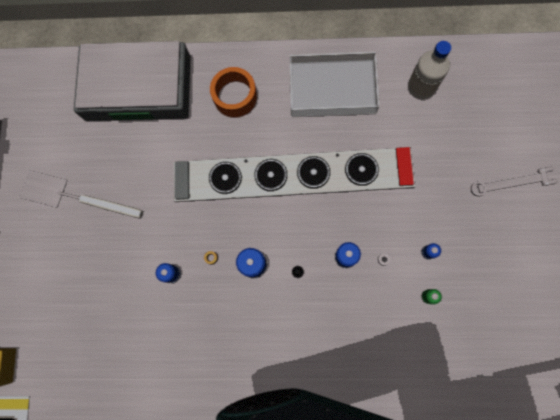

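View pics/scene0.png

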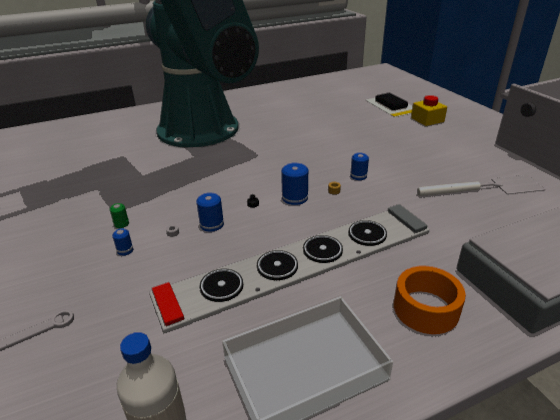

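The top view shows the rail with the red block at (404,167), on the −y side, so seat d takes the smallest plug. The seats are at about a (225,177), b (270,174), c (313,171) and d (361,168). The blue candidates are (433,251) small, (166,272) medium, (348,254) large and (251,262) extra large. The green cylinder at (433,296) and the bottle cap at (442,48) are not meant. I'll confirm sizes and centres in a crop.

```bash
cat > h.py <<'E'
import numpy as np,cv2
from workcell import status,optics
def back(s,u,v,z):
    d=s["R"].T@np.linalg.inv(s["K"])@np.array([u,v,1.]);c=-s["R"].T@s["t"]
    return (c+d*(z-c[2])/d[2])[:2]
def blobs(s,mask,amin=60):
    n,l,st,ce=cv2.connectedComponentsWithStats(mask.astype(np.uint8))
    return [(ce[i],st[i,4],l==i) for i in range(1,n) if st[i,4]>amin]
def world(s):
    v,u=np.mgrid[:420,:560];z=s["range_z"]
    K=s["K"];p=np.stack([(u-K[0,2])/K[0,0]*z,(v-K[1,2])/K[1,1]*z,z],-1)
    return (p-s["t"])@s["R"]
E
python3 - <<'E'
from h import *
s=optics.snapshot("top");im=s["img"].astype(int);W=world(s)
blue=(im[...,2]>im[...,0]+40)&(im[...,2]>im[...,1]+40)
for c,a,m in blobs(s,blue):
    p=W[m];h=np.percentile(p[:,2],90);t=p[p[:,2]>h-.006]
    r=(t[:,:2].min(0),t[:,:2].max(0));print("blue",c.round(1),a,"h",h.round(4),"mid",((r[0]+r[1])/2).round(4),"size",(r[1]-r[0]).round(3))
red=(im[...,0]>im[...,1]+90)&(im[...,0]>im[...,2]+90)
for c,a,m in blobs(s,red): print("red",c.round(1),a,back(s,*c,.02).round(4))
# white dots: seats (z .016) and steel dots of plugs
g=cv2.cvtColor(s["img"],cv2.COLOR_RGB2GRAY)
def dot(u,v,z,r=4):
    w=g[v-r:v+r+1,u-r:u+r+1].astype(float);w=np.clip(w-np.median(w)-25,0,None);y,x=np.mgrid[v-r:v+r+1,u-r:u+r+1]
    a,b=(w*x).sum()/w.sum(),(w*y).sum()/w.sum();return round(a,1),round(b,1),back(s,a,b,z).round(4)
for n,u,v,z in[("a",225,177,.016),("b",270,174,.016),("c",313,171,.016),("d",361,168,.016),("s",433,251,.044),("m",165,272,.054),("l",348,254,.064),("xl",250,262,.074)]:print(n,*dot(u,v,z))
cv2.imwrite("pics/crop1.png",cv2.resize(s["img"][140:310,150:450,::-1],(800,453),interpolation=cv2.INTER_CUBIC))
E
```

```text
blue [443.   47.2] 169 h 0.1634 mid [ 0.6183 -0.1523] size [0.485 0.291]
blue [348.1 254. ] 406 h 0.0665 mid [ 0.4323 -0.0662] size [0.113 0.119]
blue [432.9 250.3] 130 h 0.0465 mid [ 0.4741 -0.2743] size [0.026 0.027]
blue [250.1 261.9] 593 h 0.0765 mid [0.4279 0.0555] size [0.104 0.124]
blue [164.8 272.3] 237 h 0.056 mid [0.4362 0.2638] size [0.036 0.035]
red [404.4 166. ] 472 [ 0.6576 -0.2329]
a 224.6 176.9 [0.6419 0.1524]
b 270.3 174.0 [0.6464 0.0532]
c 313.2 171.4 [ 0.6505 -0.0392]
d 361.5 168.4 [ 0.6551 -0.1427]
s 434.4 249.8 [ 0.4753 -0.2759]
m 163.6 271.8 [0.4364 0.2651]
l 348.8 253.2 [ 0.4683 -0.1036]
xl 249.4 261.3 [0.4536 0.0909]
```

View pics/crop1.png

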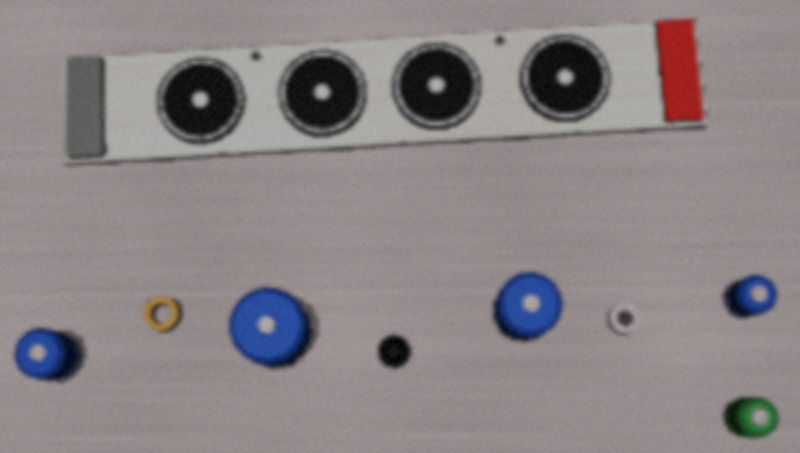

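The crop confirms it: heights of 44/54/64/74 mm match s (433,251), m (165,272), l (348,254) and xl (250,262), and the red block is beside seat d. So s→d, m→c, l→b, xl→a. I'll turn the jaws to close along world x (across the rail) and go above s.

```bash
python3 -m crank '[{"hand":1,"slide":[0,0,0],"roll":-0.1985},{"hand":1,"slide":[0,0,0],"roll":-0.1985},{"hand":1,"slide":[0,0,0],"roll":-0.1985},{"hand":1,"slide":[0,0,0],"roll":-0.1985},{"hand":1,"slide":[0,0,0],"roll":-0.1985},{"hand":1,"slide":[0,0,0],"roll":-0.1985},{"hand":1,"slide":[0,0,0],"roll":-0.1985},{"hand":1,"slide":[0,0,0],"roll":-0.1985},{"hand":1,"slide":[0.244,0.237,0],"roll":0},{"hand":1,"slide":[0.244,0.237,0],"roll":0},{"hand":1,"slide":[0.244,0.237,0],"roll":0},{"hand":1,"slide":[0.244,0.237,0],"roll":0},{"hand":1,"slide":[0.244,0.237,0],"roll":0},{"hand":1,"slide":[0.244,0.237,0],"roll":0},{"hand":1,"slide":[0.244,0.237,0],"roll":0},{"hand":1,"slide":[0.244,0.237,0],"roll":0},{"hand":1,"slide":[0,0,0],"roll":0}]' 20
python3 - <<'E'
from h import *
o=status.get_obs();print(o["ee_pos"],o["tcp_rot"])
s=optics.snapshot("wrist");cv2.imwrite("pics/w1.png",s["img"][:,:,::-1]);print(s["K"],s["R"],s["t"])
E
```

```text
t: 2.28
ee_pos: [0.477, -0.2734, 0.2414]
tcp_rot: [-0.0, 0.705, 0.709, 0.0]
contact_force: [0.1, -0.3, -0.7]
gripper_width: 0.0881
finger_force: 0.0
[ 0.47699326 -0.27338201  0.24141332] [-2.29218823e-04  7.05493611e-01  7.08716099e-01  4.51135159e-04]
[[325.1922621    0.         278.85198909]
 [  0.         325.1922621  208.96637658]
 [  0.           0.           1.        ]] [[ 9.99985743e-01  5.27906590e-03  8.03650464e-04]
 [ 4.86181891e-03 -9.62331349e-01  2.71835865e-01]
 [ 2.20841748e-03 -2.71828082e-01 -9.62343295e-01]] [-0.47414189 -0.29753578  0.31447136]
```

View pics/w1.png

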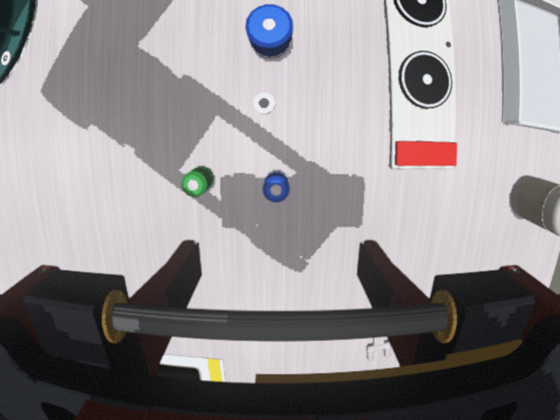

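The wrist view shows plug s at (276,189), green at (197,182), seat d at (427,79) and plug l at (269,24). I'll compare these with the top-camera estimates.

```bash
cat >> h.py <<'E'
def fish(s,u,v,z):
    K=s["K"];x=(u-K[0,2])/K[0,0];y=(v-K[1,2])/K[1,1];r=np.hypot(x,y)+1e-9
    d=s["R"].T@np.array([np.sin(r)*x/r,np.sin(r)*y/r,np.cos(r)]);c=-s["R"].T@s["t"]
    return (c+d*(z-c[2])/d[2])[:2]
def dotw(s,u,v,z,r=5):
    g=cv2.cvtColor(s["img"],cv2.COLOR_RGB2GRAY);w=g[v-r:v+r+1,u-r:u+r+1].astype(float);w=np.clip(w-np.median(w)-25,0,None);y,x=np.mgrid[v-r:v+r+1,u-r:u+r+1]
    a,b=(w*x).sum()/w.sum(),(w*y).sum()/w.sum();return round(a,1),round(b,1),fish(s,a,b,z).round(4)
E
python3 - <<'E'
from h import *
s=optics.snapshot("wrist")
for n,u,v,z in[("s",276,189,.044),("d",427,79,.016),("c",422,8,.016),("l",269,24,.064)]:print(n,*dotw(s,u,v,z))
E
```

```text
s nan nan [nan nan]
d 428.0 77.5 [ 0.6513 -0.1402]
c 423.5 3.0 [ 0.6482 -0.044 ]
l nan nan [nan nan]h.py:19: RuntimeWarning: invalid value encountered in scalar divide
  a,b=(w*x).sum()/w.sum(),(w*y).sum()/w.sum();return round(a,1),round(b,1),fish(s,a,b,z).round(4)
```

Run:
```python
from h import *
s=optics.snapshot("wrist")
for u,v,z in[(276,189.5,.044),(269,24,.064),(427.5,78.5,.016)]:print(fish(s,u,v,z).round(4))
g=s["img"][160:220,250:305,::-1];h=s["img"][50:110,400:455,::-1]
cv2.imwrite("pics/w2.png",cv2.resize(np.hstack([g,h]),None,fx=7,fy=7,interpolation=cv2.INTER_CUBIC))
```

```text
[ 0.4703 -0.2752]
[ 0.4634 -0.1042]
[ 0.65   -0.1429]
```

View pics/w2.png

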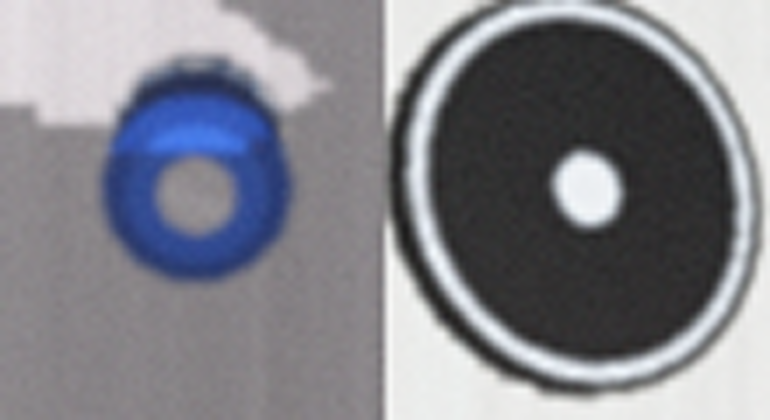

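```bash
python3 -m crank '[{"hand":1,"slide":[-0.007,-0.023,0.2],"roll":0},{"hand":1,"slide":[0,0,0.25],"roll":0},{"hand":1,"slide":[0,0,0.25],"roll":0},{"hand":1,"slide":[0,0,0.25],"roll":0},{"hand":1,"slide":[0,0,0.2],"roll":0},{"hand":1,"slide":[0,0,0.17],"roll":0},{"hand":1,"slide":[0,0,0.1],"roll":0},{"hand":1,"slide":[0,0,0],"roll":0},{"hand":0.5,"slide":[0,0,0],"roll":0},{"hand":0.4,"slide":[0,0,0],"roll":0},{"hand":0.4,"slide":[0,0,0],"roll":0}]' 20
python3 - <<'E'
from h import *
s=optics.snapshot("wrist");cv2.imwrite("pics/w3.png",s["img"][:,:,::-1])
E
```

```text
t: 3.8
ee_pos: [0.4722, -0.2772, 0.0294]
tcp_rot: [0.001, 0.707, 0.707, 0.0]
contact_force: [0.0, -0.6, -0.3]
gripper_width: 0.0614
finger_force: 0.0
```

View pics/w3.png

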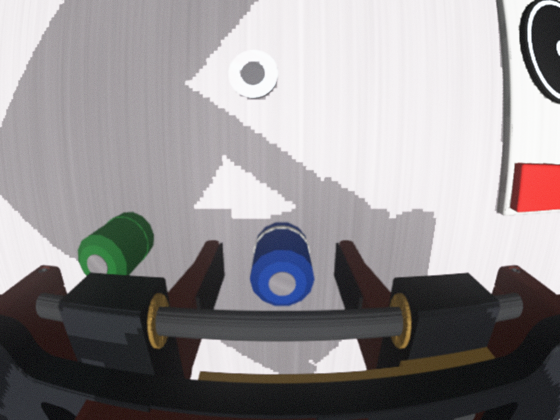

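The plug is between the jaws, with its dot at (282,283). I'll check the fore-aft (y) alignment.

Run:
```python
from h import *
s=optics.snapshot("wrist")
print(fish(s,282.5,283,.044).round(4),fish(s,252,75,.0).round(4),status.get_obs()["ee_pos"])
```

```text
[ 0.4721 -0.2723] [ 0.4565 -0.1784] [ 0.47205416 -0.27706834  0.0291039 ]
```

```bash
python3 -m crank '[{"hand":0.6,"slide":[0.02,0,0],"roll":0},{"hand":0.4,"slide":[0,0,0],"roll":0},{"hand":0.25,"slide":[0,0,0],"roll":0},{"hand":0.25,"slide":[0,0,0],"roll":0},{"hand":0.25,"slide":[0,0,0],"roll":0},{"hand":0.25,"slide":[0,0,0],"roll":0},{"hand":0.25,"slide":[0,0,0],"roll":0}]' 20
python3 - <<'E'
from h import *
s=optics.snapshot("wrist");cv2.imwrite("pics/w4.png",s["img"][:,:,::-1]);print(s["R"],s["t"])
E
```

```text
t: 4.78
ee_pos: [0.4718, -0.274, 0.0287]
tcp_rot: [-0.0, 0.707, 0.707, 0.0]
contact_force: [-0.1, 0.5, 0.9]
gripper_width: 0.0297
finger_force: 20.0
[[ 9.99999449e-01  9.01816863e-04  5.36514564e-04]
 [ 7.21320054e-04 -9.62095345e-01  2.72712353e-01]
 [ 7.62114763e-04 -2.72711816e-01 -9.62095466e-01]] [-0.46996524 -0.23829406  0.10997576]
```

View pics/w4.png

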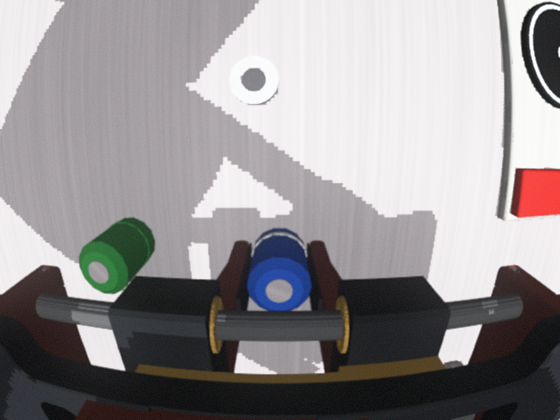

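```bash
python3 -m crank '[{"hand":0.25,"slide":[0,0,-0.1],"roll":0},{"hand":0.25,"slide":[0,0,-0.2],"roll":0},{"hand":0.25,"slide":[0,0,-0.25],"roll":0},{"hand":0.25,"slide":[0,0,-0.12],"roll":0},{"hand":0.25,"slide":[0.05,0.15,0],"roll":0},{"hand":0.25,"slide":[0.1,0.25,0],"roll":0},{"hand":0.25,"slide":[0.1,0.25,0],"roll":0},{"hand":0.25,"slide":[0.1,0.25,0],"roll":0},{"hand":0.25,"slide":[0.07,0.2,0],"roll":0},{"hand":0.25,"slide":[0.05,0.1,0],"roll":0},{"hand":0.25,"slide":[0,0,0],"roll":0},{"hand":0.25,"slide":[0,0,0],"roll":0}]' 20
python3 - <<'E'
from h import *
s=optics.snapshot("wrist");cv2.imwrite("pics/w5.png",s["img"][:,:,::-1]);print(status.get_obs()["ee_pos"])
np.savez("w5.npz",**s)
E
```

```text
t: 6.32
ee_pos: [0.6505, -0.2035, 0.1287]
tcp_rot: [-0.001, 0.707, 0.707, -0.0]
contact_force: [0.1, 0.5, -0.3]
gripper_width: 0.0295
finger_force: 20.0
[ 0.65045809 -0.20369653  0.12889598]
```

View pics/w5.png

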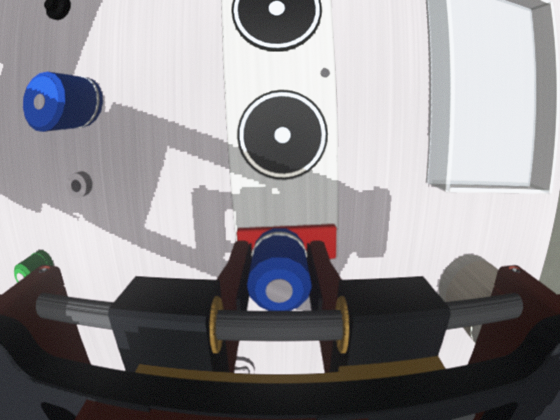

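The wrist view shows seat d at (282,134), seat c at (277,8), plug l's dot at (39,101) and the held plug's dot at (279,290).

Run:
```python
from h import *
s=dict(np.load("w5.npz"))
print("d",*dotw(s,282,134,.016,9),"c",*dotw(s,277,8,.016,7),"l",fish(s,39,101,.064),"held",*dotw(s,279,290,.1441,9), fish(s,279,290,.1441))
```

```text
d 282.2 134.5 [ 0.6514 -0.1403] c nan nan [nan nan] l [ 0.46518808 -0.10128759] held nan nan [nan nan] [ 0.64903408 -0.20194135]h.py:19: RuntimeWarning: invalid value encountered in scalar divide
  a,b=(w*x).sum()/w.sum(),(w*y).sum()/w.sum();return round(a,1),round(b,1),fish(s,a,b,z).round(4)
```

```bash
python3 -m crank '[{"hand":0.25,"slide":[0.1,0.007,0],"roll":0},{"hand":0.25,"slide":[0.165,0,0],"roll":0},{"hand":0.25,"slide":[0.1,0,0],"roll":0},{"hand":0.25,"slide":[0.05,0,0.05],"roll":0},{"hand":0.25,"slide":[0,0,0.15],"roll":0},{"hand":0.25,"slide":[0,0,0.15],"roll":0},{"hand":0.25,"slide":[0,0,0.11],"roll":0},{"hand":0.25,"slide":[0,0,0.06],"roll":0},{"hand":0.25,"slide":[0,0,0.02],"roll":0},{"hand":0.25,"slide":[0,0,0],"roll":0}]' 20
python3 - <<'E'
from h import *
s=optics.snapshot("wrist");cv2.imwrite("pics/w6.png",s["img"][100:400,150:410,::-1]);print(status.get_obs()["ee_pos"])
E
```

```text
t: 7.62
ee_pos: [0.6531, -0.1413, 0.0485]
tcp_rot: [0.0, 0.707, 0.707, 0.0]
contact_force: [-0.6, 0.1, -0.4]
gripper_width: 0.0296
finger_force: 20.0
[ 0.65326088 -0.14138909  0.04871399]
```

View pics/w6.png

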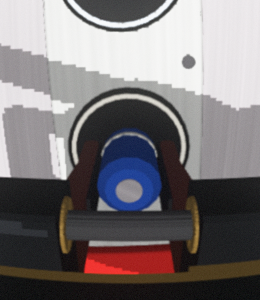

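```bash
python3 -m crank '[{"hand":0.25,"slide":[0,-0.01,0.014],"roll":0},{"hand":0.25,"slide":[0,0,0.009],"roll":0},{"hand":0.25,"slide":[0,0,0],"roll":0}]' 20
```

```text
t: 8.05
ee_pos: [0.6512, -0.1412, 0.0447]
tcp_rot: [-0.0, 0.707, 0.707, 0.0]
contact_force: [0.6, -0.6, -0.9]
gripper_width: 0.0296
finger_force: 20.0
```

```bash
python3 -m crank '[{"hand":0.4,"slide":[0,0,0],"roll":0},{"hand":0.6,"slide":[0,0,0],"roll":0},{"hand":1,"slide":[0,0,0],"roll":0},{"hand":1,"slide":[0,0,0],"roll":0},{"hand":1,"slide":[0,0,-0.1],"roll":0},{"hand":1,"slide":[0,0,-0.25],"roll":0},{"hand":1,"slide":[0,0,-0.27],"roll":0},{"hand":1,"slide":[0,0,-0.15],"roll":0},{"hand":1,"slide":[0.044,-0.12,0],"roll":0},{"hand":1,"slide":[0.044,-0.25,0],"roll":0},{"hand":1,"slide":[0.044,-0.25,0],"roll":0},{"hand":1,"slide":[0.044,-0.25,0],"roll":0},{"hand":1,"slide":[0.044,-0.25,0],"roll":0},{"hand":1,"slide":[0.044,-0.12,0],"roll":0},{"hand":1,"slide":[0,0,0],"roll":0}]' 20
python3 - <<'E'
from h import *
s=optics.snapshot("wrist");t=optics.snapshot("top")
cv2.imwrite("pics/w7.png",np.vstack([s["img"][140:,:,::-1],cv2.resize(t["img"][130:290,150:450,::-1],(560,299),interpolation=cv2.INTER_CUBIC)]))
np.savez("w7.npz",**s)
E
```

```text
t: 9.93
ee_pos: [0.4643, -0.1012, 0.1611]
tcp_rot: [0.0, 0.707, 0.707, 0.0]
contact_force: [-1.0, 0.2, -0.1]
gripper_width: 0.0879
finger_force: 0.0
```

View pics/w7.png

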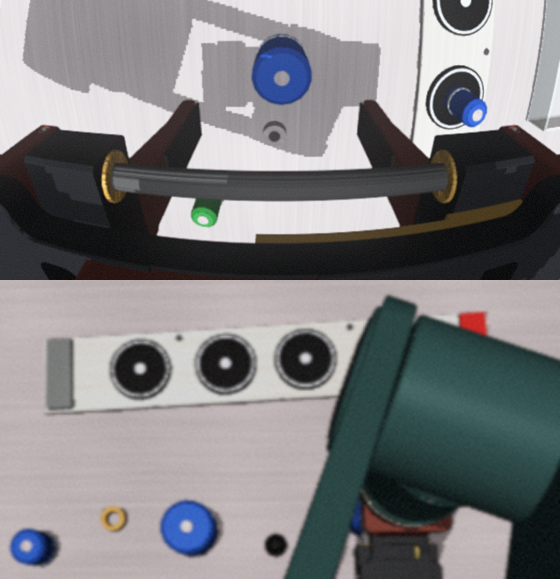

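Plug s stands on seat d, with its dot at wrist pixel (475,253). Plug l's dot is at wrist pixel (282,218).

Run:
```python
from h import *
s=dict(np.load("w7.npz"))
print("l",fish(s,281.5,217.5,.064),"s",fish(s,475,253,.060), "seatc",fish(s,463,142,.016))
```

```text
l [ 0.46482563 -0.10082568] s [ 0.64669829 -0.1379059 ] seatc [ 0.64399853 -0.0389732 ]
```

```bash
python3 -m crank '[{"hand":1,"slide":[-0.003,0.003,0.1],"roll":0},{"hand":1,"slide":[0,0,0.25],"roll":0},{"hand":1,"slide":[0,0,0.25],"roll":0},{"hand":1,"slide":[0,0,0.14],"roll":0},{"hand":1,"slide":[0,0,0.067],"roll":0},{"hand":0.8,"slide":[0,0,0],"roll":0},{"hand":0.6,"slide":[0,0,0],"roll":0},{"hand":0.45,"slide":[0,0,0],"roll":0},{"hand":0.45,"slide":[0,0,0],"roll":0},{"hand":0.45,"slide":[0,0,0],"roll":0},{"hand":0.45,"slide":[0,0,0],"roll":0},{"hand":0.45,"slide":[0,0,0],"roll":0}]' 25
```

```text
t: 11.52
ee_pos: [0.4662, -0.1022, 0.0397]
tcp_rot: [0.0, 0.707, 0.707, 0.0]
contact_force: [-1.0, 0.2, 6.6]
gripper_width: 0.048
finger_force: 25.0
```

```bash
python3 -m crank '[{"hand":0.45,"slide":[0,0,-0.1],"roll":0},{"hand":0.45,"slide":[0,0,-0.2],"roll":0},{"hand":0.45,"slide":[0,0,-0.25],"roll":0},{"hand":0.45,"slide":[0,0,-0.12],"roll":0},{"hand":0.45,"slide":[0.1,0.15,0],"roll":0},{"hand":0.45,"slide":[0.12,0.25,0],"roll":0},{"hand":0.45,"slide":[0.12,0.25,0],"roll":0},{"hand":0.45,"slide":[0.12,0.25,0],"roll":0},{"hand":0.45,"slide":[0.09,0.19,0],"roll":0},{"hand":0.45,"slide":[0.05,0.097,0],"roll":0},{"hand":0.45,"slide":[0,0,0],"roll":0},{"hand":0.45,"slide":[0,0,0],"roll":0}]' 25
python3 - <<'E'
from h import *
s=optics.snapshot("wrist");cv2.imwrite("pics/w8.png",s["img"][:,:,::-1]);print(status.get_obs()["ee_pos"])
g=cv2.cvtColor(s["img"],cv2.COLOR_RGB2GRAY)
for c,a,m in blobs(s,g[:330]>190,20):
    if a<400: print(c.round(1),a,fish(s,*c,.016).round(4),fish(s,*c,.1643).round(4))
np.savez("w8.npz",**s)
E
```

```text
t: 13.02
ee_pos: [0.6422, -0.0124, 0.1393]
tcp_rot: [-0.001, 0.707, 0.707, -0.001]
contact_force: [0.5, -0.1, -1.3]
gripper_width: 0.0476
finger_force: 25.0
[ 0.64225574 -0.01258149  0.13946063]
[276.2  11.2] 156 [0.6381 0.1543] [0.6396 0.1032]
[33.7 98.9] 116 [0.3971 0.1006] [0.5331 0.0794]
[281.6 128.4] 174 [0.6426 0.0552] [0.6416 0.0594]
[301.5 213.9] 143 [ 0.6598 -0.0169] [0.6492 0.0275]
[231.9 222.5] 191 [ 0.5998 -0.0248] [0.6227 0.024 ]
[ 80.2 327.1] 25 [ 0.4068 -0.1574] [ 0.5374 -0.0345]
[477.6 327.1] 25 [ 0.8737 -0.1564] [ 0.7437 -0.0341]
```

View pics/w8.png

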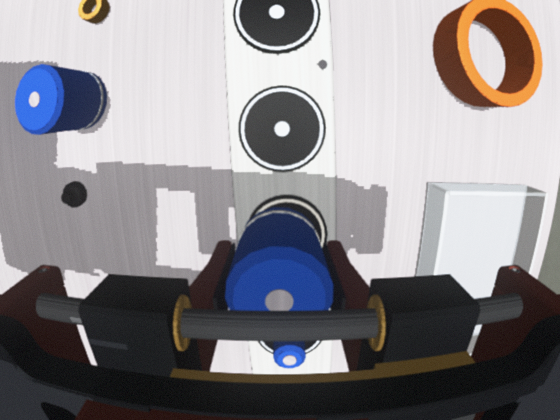

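```bash
python3 -m crank '[{"hand":0.45,"slide":[0.1,0.008,0],"roll":0},{"hand":0.45,"slide":[0.17,0,0],"roll":0},{"hand":0.45,"slide":[0.12,0,0],"roll":0},{"hand":0.45,"slide":[0.055,0,0.05],"roll":0},{"hand":0.45,"slide":[0,0,0.15],"roll":0},{"hand":0.45,"slide":[0,0,0.15],"roll":0},{"hand":0.45,"slide":[0,0,0.11],"roll":0},{"hand":0.45,"slide":[0,0,0.06],"roll":0},{"hand":0.45,"slide":[0,0,0.02],"roll":0},{"hand":0.45,"slide":[0,0,0],"roll":0},{"hand":0.45,"slide":[0,0,0],"roll":0}]' 25
```

```text
t: 14.45
ee_pos: [0.6455, 0.0547, 0.0594]
tcp_rot: [0.0, 0.707, 0.707, 0.0]
contact_force: [-0.0, 0.5, -2.8]
gripper_width: 0.0475
finger_force: 25.0
```

```bash
python3 -m crank '[{"hand":0.45,"slide":[0,-0.011,0.014],"roll":0},{"hand":0.45,"slide":[0,0,0.009],"roll":0},{"hand":0.45,"slide":[0,0,0],"roll":0}]' 25
```

```text
t: 14.82
ee_pos: [0.6432, 0.0548, 0.0558]
tcp_rot: [-0.0, 0.707, 0.707, 0.0]
contact_force: [-2.2, 0.3, 3.7]
gripper_width: 0.0477
finger_force: 25.0
```

```bash
python3 -m crank '[{"hand":0.6,"slide":[0,0,0],"roll":0},{"hand":0.8,"slide":[0,0,0],"roll":0},{"hand":1,"slide":[0,0,0],"roll":0},{"hand":1,"slide":[0,0,0],"roll":0},{"hand":1,"slide":[0,0,-0.1],"roll":0},{"hand":1,"slide":[0,0,-0.25],"roll":0},{"hand":1,"slide":[0,0,-0.3],"roll":0},{"hand":1,"slide":[0,0,-0.18],"roll":0},{"hand":1,"slide":[0.03,-0.15,0],"roll":0},{"hand":1,"slide":[0.05,-0.25,0],"roll":0},{"hand":1,"slide":[0.05,-0.25,0],"roll":0},{"hand":1,"slide":[0.05,-0.25,0],"roll":0},{"hand":1,"slide":[0.04,-0.25,0],"roll":0},{"hand":1,"slide":[0.03,-0.134,0],"roll":0},{"hand":1,"slide":[0,0,0],"roll":0},{"hand":1,"slide":[0,0,0],"roll":0}]' 25
python3 - <<'E'
from h import *
s=optics.snapshot("wrist");cv2.imwrite("pics/w9.png",s["img"][:,:,::-1]);print(status.get_obs()["ee_pos"])
g=cv2.cvtColor(s["img"],cv2.COLOR_RGB2GRAY)
for u in range(280,285,2):
  for v in(208,212,216,220,224): print(u,v,g[v,u],fish(s,u,v,.074).round(4))
E
```

```text
t: 16.82
ee_pos: [0.4523, 0.0921, 0.1806]
tcp_rot: [0.001, 0.707, 0.707, 0.001]
contact_force: [1.2, -0.0, -0.5]
gripper_width: 0.0877
finger_force: 0.0
[0.4524223  0.09204752 0.18039749]
280 208 140 [0.452  0.0975]
280 212 152 [0.452  0.0942]
280 216 153 [0.452  0.0908]
280 220 138 [0.452  0.0875]
280 224 74 [0.452  0.0841]
282 208 113 [0.4535 0.0975]
282 212 146 [0.4536 0.0942]
282 216 150 [0.4536 0.0908]
282 220 111 [0.4536 0.0875]
282 224 75 [0.4536 0.0841]
284 208 81 [0.4551 0.0975]
284 212 141 [0.4552 0.0942]
284 216 141 [0.4552 0.0908]
284 220 75 [0.4552 0.0875]
284 224 75 [0.4552 0.0841]
```

View pics/w9.png

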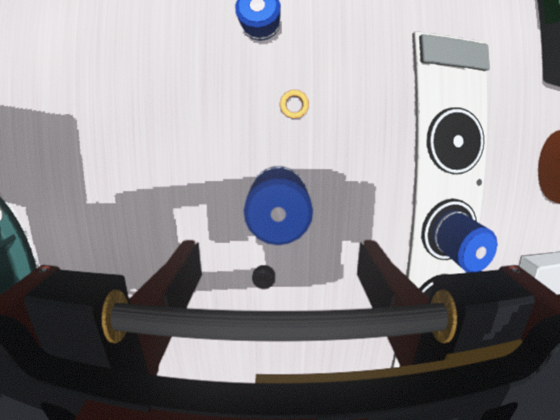

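Plug l stands on seat b. Plug xl's dot is at (278,214), which gives (0.450, 0.0925).

```bash
python3 -m crank '[{"hand":1,"slide":[0,-0.01,0.1],"roll":0},{"hand":1,"slide":[0,0,0.25],"roll":0},{"hand":1,"slide":[0,0,0.25],"roll":0},{"hand":1,"slide":[0,0,0.18],"roll":0},{"hand":1,"slide":[0,0,0.1],"roll":0},{"hand":1,"slide":[0,0,0],"roll":0},{"hand":0.8,"slide":[0,0,0],"roll":0},{"hand":0.65,"slide":[0,0,0],"roll":0},{"hand":0.55,"slide":[0,0,0],"roll":0},{"hand":0.55,"slide":[0,0,0],"roll":0},{"hand":0.55,"slide":[0,0,0],"roll":0},{"hand":0.55,"slide":[0,0,0],"roll":0}]' 35
```

```text
t: 18.38
ee_pos: [0.4502, 0.0922, 0.0484]
tcp_rot: [0.001, 0.707, 0.707, 0.001]
contact_force: [1.2, 0.4, 5.6]
gripper_width: 0.0566
finger_force: 35.0
```

```bash
python3 -m crank '[{"hand":0.55,"slide":[0,0,-0.1],"roll":0},{"hand":0.55,"slide":[0,0,-0.25],"roll":0},{"hand":0.55,"slide":[0,0,-0.3],"roll":0},{"hand":0.55,"slide":[0,0,-0.15],"roll":0},{"hand":0.55,"slide":[0,0.15,0],"roll":0},{"hand":0.55,"slide":[0,0.25,0],"roll":0},{"hand":0.55,"slide":[0,0.25,0],"roll":0},{"hand":0.55,"slide":[0,0.25,0],"roll":0},{"hand":0.55,"slide":[0,0.25,0],"roll":0},{"hand":0.55,"slide":[0,0.105,0],"roll":0},{"hand":0.55,"slide":[0,0,0],"roll":0},{"hand":0.55,"slide":[0,0,0],"roll":0}]' 35
python3 - <<'E'
from h import *
s=optics.snapshot("wrist");print(status.get_obs()["ee_pos"])
g=cv2.cvtColor(s["img"],cv2.COLOR_RGB2GRAY)
for c,a,m in blobs(s,g[:330]>185,20):
    if a<400: print(c.round(1),a,fish(s,*c,.016).round(4))
E
```

```text
t: 19.88
ee_pos: [0.6354, 0.0923, 0.1672]
tcp_rot: [-0.001, 0.707, 0.707, -0.001]
contact_force: [-0.7, 0.9, -1.5]
gripper_width: 0.0567
finger_force: 35.0
[0.63549743 0.09230357 0.16743879]
[60.7 28.8] 92 [0.4031 0.2815]
[284.2 133.8] 149 [0.6382 0.1542]
[347.9 214.9] 142 [0.6996 0.0784]
[234.3 214.3] 77 [0.5912 0.0789]
```

```bash
python3 -m crank '[{"hand":0.55,"slide":[0.1,0.012,0],"roll":0},{"hand":0.55,"slide":[0.15,0,0],"roll":0},{"hand":0.55,"slide":[0.107,0,0],"roll":0},{"hand":0.55,"slide":[0.05,0,0.06],"roll":0},{"hand":0.55,"slide":[0,0,0.18],"roll":0},{"hand":0.55,"slide":[0,0,0.18],"roll":0},{"hand":0.55,"slide":[0,0,0.15],"roll":0},{"hand":0.55,"slide":[0,0,0.07],"roll":0},{"hand":0.55,"slide":[0,0,0.03],"roll":0},{"hand":0.55,"slide":[0,0,0],"roll":0},{"hand":0.55,"slide":[0,0,0],"roll":0}]' 35
```

```text
t: 21.3
ee_pos: [0.6399, 0.1534, 0.0682]
tcp_rot: [0.0, 0.707, 0.707, 0.001]
contact_force: [-0.5, 0.1, -2.2]
gripper_width: 0.0566
finger_force: 35.0
```

```bash
python3 -m crank '[{"hand":0.55,"slide":[0,-0.008,0.014],"roll":0},{"hand":0.55,"slide":[0,0,0.01],"roll":0},{"hand":0.55,"slide":[0,0,0],"roll":0}]' 35
```

```text
t: 21.68
ee_pos: [0.6381, 0.1533, 0.0644]
tcp_rot: [0.0, 0.707, 0.707, 0.0]
contact_force: [-1.6, 0.6, 4.5]
gripper_width: 0.0565
finger_force: 35.0
```

```bash
python3 -m crank '[{"hand":0.7,"slide":[0,0,0],"roll":0},{"hand":0.85,"slide":[0,0,0],"roll":0},{"hand":1,"slide":[0,0,0],"roll":0},{"hand":1,"slide":[0,0,0],"roll":0},{"hand":1,"slide":[0,0,-0.1],"roll":0},{"hand":1,"slide":[0,0,-0.25],"roll":0},{"hand":1,"slide":[0,0,-0.25],"roll":0},{"hand":1,"slide":[0,0,-0.1],"roll":0},{"hand":1,"slide":[0.06,-0.12,0],"roll":0},{"hand":1,"slide":[0.13,-0.23,0],"roll":0},{"hand":1,"slide":[0.13,-0.23,0],"roll":0},{"hand":1,"slide":[0.13,-0.23,0],"roll":0},{"hand":1,"slide":[0.13,-0.23,0],"roll":0},{"hand":1,"slide":[0.1,-0.2,0],"roll":0},{"hand":1,"slide":[0.073,-0.125,0],"roll":0},{"hand":1,"slide":[0,0,0],"roll":0},{"hand":1,"slide":[0,0,0],"roll":0}]' 35
python3 - <<'E'
from h import *
s=optics.snapshot("wrist");t=optics.snapshot("top");print(status.get_obs()["ee_pos"])
cv2.imwrite("pics/w10.png",np.vstack([s["img"][140:,:,::-1],cv2.resize(t["img"][130:290,150:450,::-1],(560,299),interpolation=cv2.INTER_CUBIC)]))
for u,v in((278,214),(282,214),(282,222),(278,222)):print(u,v,fish(s,u,v,.054).round(4))
E
```

```text
t: 23.8
ee_pos: [0.4341, 0.2661, 0.1685]
tcp_rot: [0.0, 0.707, 0.707, 0.0]
contact_force: [-0.5, -0.7, -0.4]
gripper_width: 0.0878
finger_force: 0.0
[0.43444781 0.26589389 0.16863182]
278 214 [0.4319 0.2641]
282 214 [0.4352 0.2641]
282 222 [0.4352 0.2572]
278 222 [0.4319 0.2572]
```

View pics/w10.png

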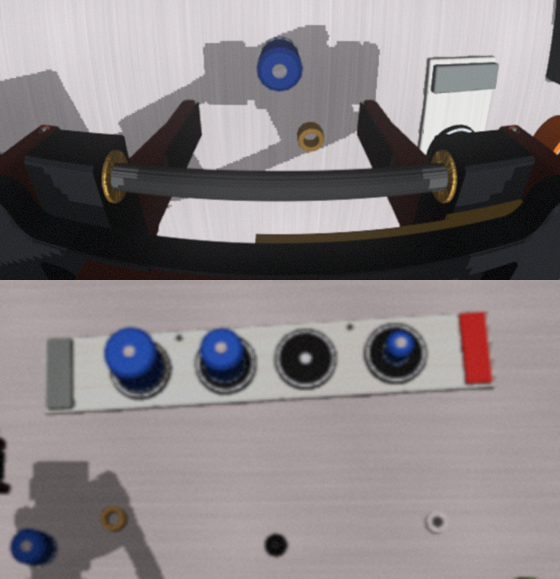

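Three plugs stand on d, b and a. I'll check their centring in the top image and grip m (dot at wrist pixel (280,210)).

```bash
python3 - <<'E'
from h import *
t=optics.snapshot("top");g=cv2.cvtColor(t["img"],cv2.COLOR_RGB2GRAY)
seat=dict(s=(.6551,-.1427),l=(.6464,.0532),xl=(.6419,.1524))
for n,u,v,z in(("s",364,163,.060),("l",268,166,.080),("xl",219,168,.090)):
    r=6;w=g[v-r:v+r+1,u-r:u+r+1].astype(float);w=np.clip(w-np.median(w)-30,0,None);y,x=np.mgrid[v-r:v+r+1,u-r:u+r+1]
    a,b=(w*x).sum()/w.sum(),(w*y).sum()/w.sum();print(n,a,b,back(t,a,b,z)-seat[n])
E
python3 -m crank '[{"hand":1,"slide":[0,-0.005,0.1],"roll":0},{"hand":1,"slide":[0,0,0.25],"roll":0},{"hand":1,"slide":[0,0,0.25],"roll":0},{"hand":1,"slide":[0,0,0.2],"roll":0},{"hand":1,"slide":[0,0,0.1],"roll":0},{"hand":0.9,"slide":[0,0,0],"roll":0},{"hand":0.7,"slide":[0,0,0],"roll":0},{"hand":0.5,"slide":[0,0,0],"roll":0},{"hand":0.35,"slide":[0,0,0],"roll":0},{"hand":0.35,"slide":[0,0,0],"roll":0},{"hand":0.35,"slide":[0,0,0],"roll":0},{"hand":0.35,"slide":[0,0,0],"roll":0}]' 22
```

```text
s 364.5687707641196 162.85049833887044 [-0.00154653 -0.00015183]
l 267.7711267605634 165.55281690140845 [-0.00095186  0.00101088]
xl 218.63980263157896 167.59621710526315 [-0.00189513 -0.00047748]
t: 25.45
ee_pos: [0.4329, 0.2663, 0.0341]
tcp_rot: [0.0, 0.707, 0.707, 0.0]
contact_force: [-0.6, -0.1, 6.0]
gripper_width: 0.0387
finger_force: 22.0
```

```bash
python3 -m crank '[{"hand":0.35,"slide":[0,0,-0.1],"roll":0},{"hand":0.35,"slide":[0,0,-0.25],"roll":0},{"hand":0.35,"slide":[0,0,-0.3],"roll":0},{"hand":0.35,"slide":[0,0,-0.19],"roll":0},{"hand":0.35,"slide":[-0.1,0.07,0],"roll":0},{"hand":0.35,"slide":[-0.225,0.158,0],"roll":0},{"hand":0.35,"slide":[-0.225,0.158,0],"roll":0},{"hand":0.35,"slide":[-0.225,0.158,0],"roll":0},{"hand":0.35,"slide":[-0.225,0.158,0],"roll":0},{"hand":0.35,"slide":[-0.225,0.158,0],"roll":0},{"hand":0.35,"slide":[-0.225,0.158,0],"roll":0},{"hand":0.35,"slide":[-0.225,0.158,0],"roll":0},{"hand":0.35,"slide":[-0.225,0.158,0],"roll":0},{"hand":0.35,"slide":[-0.129,0.093,0],"roll":0},{"hand":0.35,"slide":[0,0,0],"roll":0},{"hand":0.35,"slide":[0,0,0],"roll":0}]' 22
```

```text
t: 27.45
ee_pos: [0.6453, -0.0373, 0.1589]
tcp_rot: [-0.001, 0.707, 0.707, -0.0]
contact_force: [-0.2, -0.2, -0.3]
gripper_width: 0.0387
finger_force: 22.0
```

```bash
python3 -m crank '[{"hand":0.35,"slide":[-0.006,0.006,0.08],"roll":0},{"hand":0.35,"slide":[0,0,0.2],"roll":0},{"hand":0.35,"slide":[0,0,0.2],"roll":0},{"hand":0.35,"slide":[0,0,0.13],"roll":0},{"hand":0.35,"slide":[0,0,0.07],"roll":0},{"hand":0.35,"slide":[0,0,0.02],"roll":0},{"hand":0.35,"slide":[0,0,0],"roll":0},{"hand":0.35,"slide":[0,0,0],"roll":0}]' 22
```

```text
t: 28.45
ee_pos: [0.6483, -0.0392, 0.0556]
tcp_rot: [0.001, 0.707, 0.707, 0.001]
contact_force: [0.5, -0.5, -0.5]
gripper_width: 0.0386
finger_force: 22.0
```

```bash
python3 -m crank '[{"hand":0.35,"slide":[0.004,-0.005,0.02],"roll":0},{"hand":0.35,"slide":[0,0,0.014],"roll":0},{"hand":0.35,"slide":[0,0,0],"roll":0},{"hand":0.35,"slide":[0,0,0],"roll":0}]' 22
```

```text
t: 28.95
ee_pos: [0.6468, -0.0384, 0.0501]
tcp_rot: [0.0, 0.707, 0.707, 0.0]
contact_force: [-1.8, 0.9, 4.8]
gripper_width: 0.0386
finger_force: 22.0
```

Plug m is on the seat. I'll release it, lift clear and back off toward the start side.

```bash
python3 -m crank '[{"hand":0.5,"slide":[0,0,0],"roll":0},{"hand":0.7,"slide":[0,0,0],"roll":0},{"hand":1,"slide":[0,0,0],"roll":0},{"hand":1,"slide":[0,0,0],"roll":0},{"hand":1,"slide":[0,0,-0.1],"roll":0},{"hand":1,"slide":[0,0,-0.25],"roll":0},{"hand":1,"slide":[0,0,-0.3],"roll":0},{"hand":1,"slide":[0,0,-0.3],"roll":0},{"hand":1,"slide":[0.1,-0.25,0],"roll":0},{"hand":1,"slide":[0.25,-0.25,0],"roll":0},{"hand":1,"slide":[0.25,-0.25,0],"roll":0},{"hand":1,"slide":[0.25,-0.25,0],"roll":0},{"hand":1,"slide":[0.25,-0.2,0],"roll":0},{"hand":1,"slide":[0.25,-0.1,0],"roll":0},{"hand":1,"slide":[0.25,0,0],"roll":0},{"hand":1,"slide":[0.25,0,0],"roll":0},{"hand":1,"slide":[0,0,0],"roll":0},{"hand":1,"slide":[0,0,0],"roll":0}]' 22
python3 - <<'E'
from h import *
t=optics.snapshot("top");c=optics.snapshot("scene")
cv2.imwrite("pics/end.png",np.vstack([cv2.resize(t["img"][130:270,150:450,::-1],(600,280)),cv2.resize(c["img"][150:340,120:450,::-1],(600,318))]))
m=t["img"].astype(int);bl=(m[...,2]>m[...,0]+40)&(m[...,2]>m[...,1]+40)
g=cv2.cvtColor(t["img"],cv2.COLOR_RGB2GRAY)
seat=dict(s=(.6551,-.1427),m=(.6505,-.0392),l=(.6464,.0532),xl=(.6419,.1524))
for n,u,v,z in(("s",364,163,.060),("m",315,165,.070),("l",268,166,.080),("xl",219,168,.090)):
    r=6;w=g[v-r:v+r+1,u-r:u+r+1].astype(float);w=np.clip(w-np.median(w)-30,0,None);y,x=np.mgrid[v-r:v+r+1,u-r:u+r+1]
    a,b=(w*x).sum()/w.sum(),(w*y).sum()/w.sum();print(n,a,b,back(t,a,b,z)-seat[n])
E
```

```text
t: 31.2
ee_pos: [0.4516, 0.2387, 0.1926]
tcp_rot: [0.0, 0.707, 0.707, 0.0]
contact_force: [-0.4, -0.2, -1.2]
gripper_width: 0.0877
finger_force: 0.0
s 364.5704976303318 162.80035545023696 [-0.00143973 -0.00015987]
m 314.39930555555554 164.48263888888889 [-0.00152918 -0.00077094]
l 267.81435643564356 165.54620462046205 [-0.00093971  0.00092357]
xl 218.65491372843212 167.59039759939984 [-0.00188362 -0.00050764]
```

View pics/end.png

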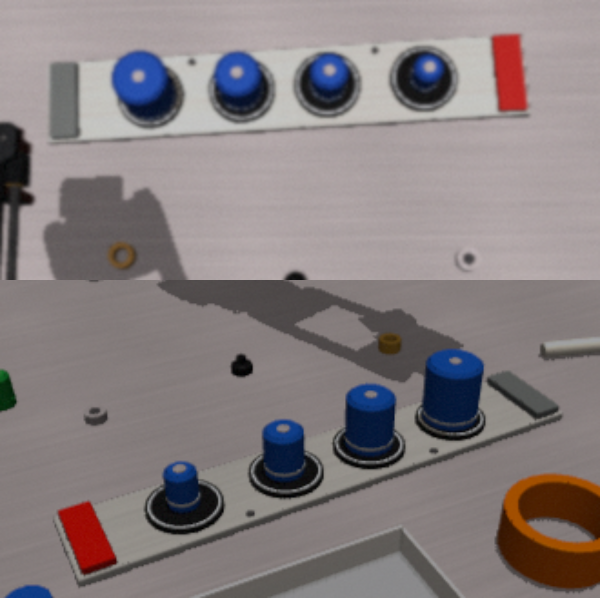

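All four plugs stand upright, smallest next to red (180,480) and largest farthest from it (455,385), each within about 2 mm of its seat centre. The arm is clear.

```bash
python3 -c "
from workcell import ticket;print(ticket.hand_in())"
```

```text
the job is handed in; nothing more can be done
None
```

The job is handed in: from the red end block outward the four plugs stand s (seat d), m (c), l (b), xl (a), upright, released and within about 2 mm of their seat centres, done in about 31 s of robot time.

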